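# Power up and start a controller on its test bench

### The arm

A 6-joint arm with a two-finger parallel gripper is mounted at the origin on the work surface. World frame = base frame: x ahead of the robot, y to its left, z up, the work surface at z = 0. Lengths are in mm, angles in rad, forces in N, time in s.
With the tool pointing down it reaches from about 425 to 1125 mm from the base axis. Payload 14.9 kg.
Tool frame: the origin (TCP) lies on the centre line of the jaws, within the pads' length; the fingertips stand tcp_to_tips ahead of it and the grasp point (between the pads) lies 6 mm ahead of it (tcp_to_tips is the distance from the TCP to the fingertips, in mm); z points along the fingers, y is the line along which they close (so a half turn about z gives the same grasp; the last joint's range is limited). The gripper opens to 91 mm and grips with 3 to 60 N. Pads are 32 mm wide; open, the fingers measure 118 mm over their backs; the gripper's body (76 mm by 178 mm) begins 60 mm behind the grasp point.
Start: joints at [1.099, 0.379, 1.734, -0, 1.028, -0.033], TCP at [297.406, 633.694, 238.932] pointing down, gripper open.
Joint ranges: [-2.77, 2.77], [-0.74, 2.19], [0, 2.66], [-1.06, 4.2], [0.31, 2.87], [-3.08, 3.08]. Speed limits (rad/s): [1.89, 1.89, 2.39, 3.14, 3.14, 3.14].

### API

Orientations are given as a unit quaternion [w, x, y, z].
In Python, from station import * gives the robot as it stands.
- The arm moves only by the tool arm_command, never from a script. Its argument "motion" is a list of rows, each an object of numbers: "tx", "ty", "tz": the shift along the tool's x, y, z in cm; "spin": the turn about the tool's z in rad. A call has 1 to 20 rows; each row is the pose to reach, as a shift and turn from the pose commanded when the call began, along the tool's axes at that moment; what a row does not reach only later rows make up. A row lasts 1/12 s, in which the tool goes at most 41.7 mm and 7.16 degrees, less where a joint would pass 70% of its speed; a pose out of reach is approached as far as the arm can. A call with a gripper value outside its range is refused whole. "gripper" is the opening, from 0 (shut) to 1 (fully open), set as the call begins (left out, the last holds). The fingers move at their own pace and stop on an object; "squeeze" is the grip in N (left out, the last holds). Time passes only in rows, so rows that repeat a pose let the fingers close. It gives the time, the measured TCP pose, the force, the opening and the grip force at its end, in the units of the state.
- observe(): the state, without advancing time (a new reading comes with each control period).
- read_camera(name): name is "scene" or "top" or "wrist"; returns the picture (384x512x3 uint8, red, green, blue); there is no depth.
- camera_model(name): a dict with "camera_matrix" (3x3 intrinsics, pixels), "k1" (the pictures are not rectified: a ray, as slopes to the right and down, at radius r is drawn at 1 + k1 r^2 times it, then the intrinsics apply), "world_from_camera" (4x4, takes a point from camera to world coordinates). Camera axes: x right, y down, z forward; pixel columns grow to the right and rows downward; lengths in mm; the calibration is good to about 2 mm. A picture is of the moment at which its call begins: read the wrist's pose just before it. camera_model takes no time and is no camera call; for the wrist camera it gives the pose at the moment of the call.
- sign_off(): hands the job in; it is judged then, once.
The state is a dict: "clock": time; "joints": joint angles; "joint_velocities": joint speeds; "joint_torque": joint torques, N m; "tcp_pos": TCP position; "eef_rot": TCP orientation; "contact_force": force on the tool from outside, world axes, zero at the start; "torque": the same for the moment, N m; "gripper_width": opening from 0.0 (shut) to 1.0 (fully open); "gripper_force": force on a finger pad.
Only numpy, scipy, OpenCV 4.12 (cv2) and the standard library are available. Lean on these libraries where they do the work, as an engineer would, in place of code of your own. Each camera call takes 0.05 s, during which the arm holds its last target. There are 200 camera calls.

### The job

Start the controller's lamp run with light fingertip presses: first switch on the power supply at its red rocker, then press the keypad's red key (clear), its blue key (lamp run) and its green key (start), one after another in that order, letting each key come back up before the next. Leave the white keys alone, do not shift the keypad or lift anything, and do not disturb the relay, lamp and screwdriver near by; finish with the supply still on.

Things in the scene. Friction and masses are not known exactly. Their poses are not given: they have to be found in the camera images.
- keypad: Keypad unit, loose on rubber feet: dark case, green side frames, 160 (x) by 206 mm (y), deck 52 mm high, 1.3 to 2 kg, turned up to 20 degrees. Origin: centre of underside; x points from near to far row of keys, y to the unit's left, z up. Twelve 26 mm square keys on a 42 mm grid, 3 rows of 4 (rows along y): nine white, one red, one blue, one green. More than 20 N is too hard a press.
- red_cap (a point): Centre of the flat top face of the red key, the only red one on the keypad (far row, leftmost). Cap 26 x 26 mm, 12 mm tall, top face 64 mm above the bench at rest; in the keypad's frame at x = 42 mm, y = 63 mm. The point moves down with the key; z up, x and y as the keypad's.
- blue_cap (a point): Centre of the flat top face of the blue key, the only blue one on the keypad (middle row, third from the left). Cap 26 x 26 mm, 12 mm tall, top face 64 mm above the bench at rest; in the keypad's frame at x = 0 mm, y = -21 mm. The point moves down with the key; z up, x and y as the keypad's.
- green_cap (a point): Centre of the flat top face of the green key, the only green one on the keypad (near row, rightmost). Cap 26 x 26 mm, 12 mm tall, top face 64 mm above the bench at rest; in the keypad's frame at x = -42 mm, y = -63 mm. The point moves down with the key; z up, x and y as the keypad's.
- key_red (a joint): How far the red key is pressed down: 0 = up, 0.007 m = fully down (stop). It registers from 0.0025 m. Spring return: about 1 N to start it, 4 N at 0.0025 m, 10 N fully down.
- key_blue (a joint): How far the blue key is pressed down: 0 = up, 0.007 m = fully down (stop). It registers from 0.0025 m. Spring return: about 1 N to start it, 4 N at 0.0025 m, 10 N fully down.
- key_green (a joint): How far the green key is pressed down: 0 = up, 0.007 m = fully down (stop). It registers from 0.0025 m. Spring return: about 1 N to start it, 4 N at 0.0025 m, 10 N fully down.
- supply: Power supply screwed to the bench: aluminium box 180 (x) by 110 mm (y), 50 mm high, dark vent holes in the lid, turned up to 17 degrees. Origin: centre of underside; x points away from the robot, z up. A dark red rocker switch sits on the lid near the robot's end, its pivot line along y at x = -45 mm, y = 0, 62 mm above the bench. More than 20 N is too hard a press.
- rocker_on (a point): White dot on the raised half of the supply's dark red rocker, 17 mm from the pivot toward the supply's +x. The paddle is V-shaped, 34 mm wide (y), two flat halves each 25 mm long (x). Off: the dotted half slopes up from the pivot at 0.5 rad, its end 12 mm above the pivot, the other half level. Press it straight down until nearly level with the pivot, 3 mm above the switch housing.
- rocker (a joint): Angle of the rocker: 0 = off (dotted half raised; 0 to 0.04 at the start), on from 0.2, 0.5 rad = pressed to the stop (dotted half level). Pressed down near the end of the dotted half it needs under 1 N at first, 3.5 N at 0.2 and 8 N at the stop; let go past 0.2 it stays on, springing back to 0.34 at most.
- relay_mid (a point): Centre of a loose spare plug-in relay standing on the bench on the far side of the keypad, grey case with a copper-coloured core and black foot, 36 x 28 x 52 mm high. Bystander.
- lamp_mid (a point): Centre, 48 mm up, of a loose test lamp standing beyond the far end of the supply: round frosted bulb of 58 mm diameter in a white 52 mm square porcelain holder, 97 mm high over all. Bystander.
- driver_grip (a point): Middle of the handle of a loose screwdriver, 170 mm long, lying on the bench between the robot and the keypad, along the near row. Bystander.
- key_white1 (a joint): How far the white key in the far row, column 2 from the left is pressed: 0 = up, 0.007 m = down; same spring as the coloured keys. To be left alone.
- key_white2 (a joint): How far the white key in the far row, column 3 from the left is pressed: 0 = up, 0.007 m = down; same spring as the coloured keys. To be left alone.
- key_white3 (a joint): How far the white key in the far row, column 4 from the left is pressed: 0 = up, 0.007 m = down; same spring as the coloured keys. To be left alone.
- key_white4 (a joint): How far the white key in the middle row, column 1 from the left is pressed: 0 = up, 0.007 m = down; same spring as the coloured keys. To be left alone.
- key_white5 (a joint): How far the white key in the middle row, column 2 from the left is pressed: 0 = up, 0.007 m = down; same spring as the coloured keys. To be left alone.
- key_white6 (a joint): How far the white key in the middle row, column 4 from the left is pressed: 0 = up, 0.007 m = down; same spring as the coloured keys. To be left alone.
- key_white7 (a joint): How far the white key in the near row, column 1 from the left is pressed: 0 = up, 0.007 m = down; same spring as the coloured keys. To be left alone.
- key_white8 (a joint): How far the white key in the near row, column 2 from the left is pressed: 0 = up, 0.007 m = down; same spring as the coloured keys. To be left alone.
- key_white9 (a joint): How far the white key in the near row, column 3 from the left is pressed: 0 = up, 0.007 m = down; same spring as the coloured keys. To be left alone.
Mind the look-alikes: they are no part of the job. Leave any pink or purple look-alike of the supply alone.

How it is judged (in metres and radians):
On the way, in this order (a step that is already met when the one before it is completed fails the run):
1. the supply is switched on (value of joint rocker above 0.2 rad), for 0.05 s.
2. the red key is pressed, the other coloured keys up (value of joint key_red above 0.0025 m and value of joint each of key_blue, key_green below 0.001 m and value of joint rocker above 0.2 rad), for 0.05 s.
3. the blue key is pressed, the other coloured keys up (value of joint key_blue above 0.0025 m and value of joint each of key_red, key_green below 0.001 m and value of joint rocker above 0.2 rad), for 0.05 s.
4. the green key is pressed, the other coloured keys up (value of joint key_green above 0.0025 m and value of joint each of key_red, key_blue below 0.001 m and value of joint rocker above 0.2 rad), for 0.05 s.
At the end, for the whole second after the job is handed in: The supply's rocker is on (at least 0.2 rad), every key is up (within 1 mm), the keypad stands flat and at rest within 12 mm of where it started, and relay, lamp and screwdriver are within 15 mm of where they started (value of joint rocker above 0.2 rad and value of joint each of key_red, key_blue, key_green, key_white1, key_white2, key_white3, key_white4, key_white5, key_white6, key_white7, key_white8, key_white9 below 0.001 m and distance of keypad from where it was at the start of the episode below 0.012 m and angle between keypad's own z axis and vertical below 0.03 rad and linear speed of keypad below 0.01 m/s and distance of each of relay_mid, lamp_mid, driver_grip from where it was at the start of the episode below 0.015 m); the robot touches nothing.
It fails at once if a white key is pressed (2 mm or more) (value of joint any of key_white1, key_white2, key_white3, key_white4, key_white5, key_white6, key_white7, key_white8, key_white9 above 0.002 m).
It fails at once if a coloured key is pressed (2 mm) while the supply is off (value of joint rocker below 0.2 rad and value of joint any of key_red, key_blue, key_green above 0.002 m).
It fails at once if two coloured keys are down at once (value of joint each of key_red, key_blue above 0.002 m or value of joint each of key_blue, key_green above 0.002 m or value of joint each of key_red, key_green above 0.002 m).
It fails at once if the keypad or supply is pressed hard (over 20 N) (contact force between any of the fingers, the arm and keypad above 20 N or contact force between any of the fingers, the arm and supply above 20 N).
It fails at once if the keypad is shifted or lifted by more than 12 mm, or the relay, lamp or screwdriver by more than 15 mm (distance of keypad from where it was at the start of the episode above 0.012 m or distance of any of relay_mid, lamp_mid, driver_grip from where it was at the start of the episode above 0.015 m).
It also fails if it takes over 48 s, if anything falls off the work surface, if the arm or the gripper's body presses on something with over 40 N, if the wrist force passes 120 N, or if a joint passes its speed limit or range.

## Working session

There is one attempt and no reset: what is moved stays moved. The work goes in short steps, Python scripts to look and compute and a tool call to move; the robot and the scene stay as the last step left them, time stands still between calls to the robot, and variables do not carry over. Pictures are saved under pics/ and viewed, at most 10 in all, crops included, and the job is handed in when it is done.

Besides the shell and the picture viewer there is one more tool, called after "Emit:" as name(argument=value, ...), one argument or row to a line, values as JSON. arm_command: Moves the arm, as the interface text tells. Its arguments: {"type":"object","properties":{"motion":{"type":"array","items":{"type":"object","properties":{"tx":{"type":"number"},"ty":{"type":"number"},"tz":{"type":"number"},"spin":{"type":"number"}}}},"gripper":{"type":"number"},"squeeze":{"type":"number"}},"required":["motion"]}

```bash
mkdir -p pics; python3 - <<'E'
from station import *
import cv2
for n in("scene","top"):
    im=read_camera(n); cv2.imwrite(f"pics/{n}0.png",im[:,:,::-1]); m=camera_model(n); print(n,m)
s=observe();print({k:s[k] for k in s if k!='joint_torque'})
E
```

```text
scene {'camera_matrix': array([[373.22155561,   0.        , 254.55474832],
       [  0.        , 373.22155561, 194.48972371],
       [  0.        ,   0.        ,   1.        ]]), 'k1': -0.05653691602058333, 'world_from_camera': array([[ 8.31428674e-01,  2.85749728e-01, -4.76522248e-01,
         1.07196991e+03],
       [ 5.55627952e-01, -4.24520586e-01,  7.14884502e-01,
        -7.29597337e+02],
       [ 1.98454811e-03, -8.59144554e-01, -5.11729124e-01,
         6.22931265e+02],
       [ 0.00000000e+00,  0.00000000e+00,  0.00000000e+00,
         1.00000000e+00]])}
top {'camera_matrix': array([[382.62929375,   0.        , 251.26079927],
       [  0.        , 382.62929375, 187.93018404],
       [  0.        ,   0.        ,   1.        ]]), 'k1': -0.08742518736089659, 'world_from_camera': array([[-8.44801279e-03, -9.81207128e-01,  1.92772410e-01,
         3.86560334e+02],
       [-9.99515070e-01,  2.50784593e-03, -3.10376355e-02,
         4.00955708e+01],
       [ 2.99709057e-02, -1.92941135e-01, -9.80752498e-01,
         9.65508168e+02],
       [ 0.00000000e+00,  0.00000000e+00,  0.00000000e+00,
         1.00000000e+00]])}
{'clock': 0.1, 'joints': array([ 1.09869170e+00,  3.79351428e-01,  1.73472898e+00,  1.23441261e-05,
        1.02848919e+00, -3.32951540e-02]), 'joint_velocities': array([-0.00133181, -0.00336901, -0.00173952,  0.00068306,  0.00184625,
        0.00077166]), 'tcp_pos': array([297.25179272, 633.38433182, 238.35384676]), 'eef_rot': array([-1.27243528e-04,  2.17651754e-01,  9.76026370e-01, -4.71633940e-04]), 'contact_force': array([-0.4158873 , -0.12919435,  0.28395512]), 'torque': array([-0.00978059,  0.00551737,  0.01839639]), 'gripper_force': 0.0, 'gripper_width': 0.9994876615922842}
```

View pics/scene0.png

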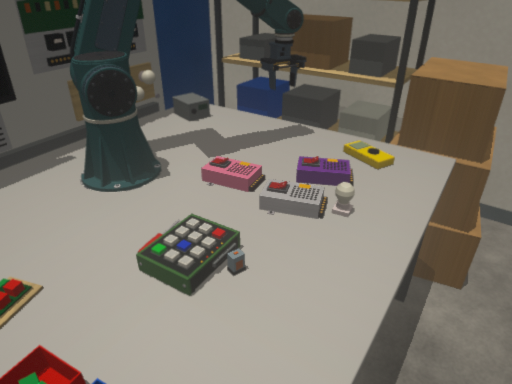

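View pics/top0.png

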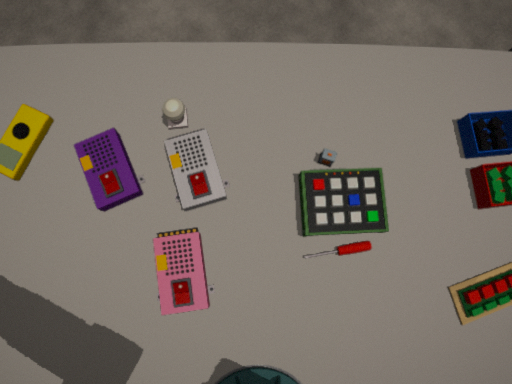

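```bash
ls; python3 -c "
import station;print([ (n,getattr(station,n)) for n in dir(station) if not n.startswith('_')])"
```

```text
pics
[('Unreachable', <class 'station.Unreachable'>), ('camera_model', <function make.<locals>.<lambda> at 0x7f993d9c4680>), ('observe', <function make.<locals>.<lambda> at 0x7f993d9c45e0>), ('read_camera', <function make.<locals>.drawn_camera at 0x7f993d9c40e0>), ('sign_off', <function connect.<locals>.done at 0x7f993d9377e0>), ('tcp_to_tips', 25.0)]
```

The top view shows the keypad at about (343,200), with red key (319,184), blue (355,200) and green (373,215). The relay is at (328,156), the screwdriver at (345,250) and the lamp at (175,110).
Supply candidates in the top view: grey (195,168) with rocker (200,183), purple (108,168) with rocker (110,183), and pink (180,272) with rocker (182,292). The description says aluminium, so I choose grey. Other red and green parts sit in the bins and tray at the right (x>450), off the keypad. I'll check the choice in one close crop.

```bash
cat > h.py <<'E'
from station import *
import numpy as np, cv2
def ray(n,uv,m=None):
    m=m or camera_model(n); K=m["camera_matrix"]; uv=np.atleast_2d(np.float64(uv))
    # distortion k1 only
    d=cv2.undistortPoints(uv[:,None],K,np.array([m["k1"],0,0,0.]))[:,0]
    T=m["world_from_camera"]; D=np.c_[d,np.ones(len(d))]@T[:3,:3].T
    return T[:3,3],D
def plane(n,uv,z,m=None):
    o,D=ray(n,uv,m); return (o+D*((z-o[2])/D[:,2])[:,None])[:,:2]
def two(u1,u2):
    o1,d1=ray("top",u1);o2,d2=ray("scene",u2);d1,d2=d1[0],d2[0]
    s=np.linalg.lstsq(np.c_[d1,-d2],o2-o1,rcond=None)[0]
    a,b=o1+s[0]*d1,o2+s[1]*d2; return (a+b)/2,np.linalg.norm(a-b)
E
python3 - <<'E'
import cv2,numpy as np
t=cv2.imread("pics/top0.png");s=cv2.imread("pics/scene0.png")
f=lambda i,x,y,w,h,k:cv2.resize(i[y:y+h,x:x+w],(w*k,h*k),interpolation=cv2.INTER_CUBIC)
a=f(t,150,120,90,95,4);b=f(t,295,160,98,95,4)
c=f(s,255,175,90,47,4);d=f(s,135,210,110,80,4)
o=np.zeros((380+320,800,3),np.uint8)
o[:380,:360]=a;o[:380,400:792]=b;o[380:568,:360]=c;o[380:700,360:800]=d
cv2.imwrite("pics/crop0.png",o[:600])
E
```

```text
(no output)
```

View pics/crop0.png

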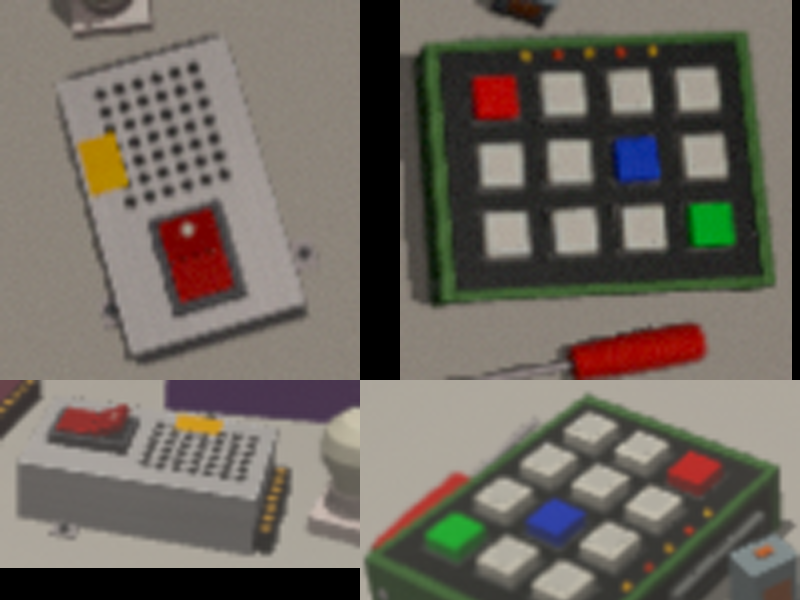

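The crop confirms the choice: an aluminium box with the dotted half of its dark red rocker raised, dot at top pixel about (197,177). On the keypad, red is far left, blue mid and green near right. Next I measure.

```bash
python3 - <<'E'
from h import *
t=cv2.imread("pics/top0.png");s=cv2.imread("pics/scene0.png")
def blobs(mask,roi,lo=8):
    x,y,w,h=roi;M=np.zeros_like(mask);M[y:y+h,x:x+w]=mask[y:y+h,x:x+w]
    n,l,st,c=cv2.connectedComponentsWithStats(M); return [(c[i],st[i,4]) for i in range(1,n) if st[i,4]>=lo]
def masks(im):
    b,g,r=[im[:,:,i].astype(int) for i in range(3)]
    return dict(red=((r>130)&(g<70)&(b<70)),blue=((b>110)&(r<80)),green=((g>120)&(r<70)&(b<90)),white=((r>160)&(g>160)&(b>150)))
grid=lambda i,j:np.array([42-42*i,63-42*j])
K={"red":grid(0,0),"blue":grid(1,2),"green":grid(2,3)}
for n,im,roi in(("top",t,(305,170,80,58)),("scene",s,(145,218,90,55))):
    m=masks(im);P=[];Q=[]
    for k in K:
        bl=max(blobs(m[k].astype(np.uint8),roi),key=lambda q:q[1]);P.append(plane(n,[bl[0]],64)[0] if n=="top" else plane(n,[bl[0]],64)[0]);Q.append(K[k]);print(n,k,bl,P[-1].round(1))
    A=cv2.estimateAffinePartial2D(np.array(Q),np.array(P))[0]
    if n=="top":
        W=[b for b in blobs(m["white"].astype(np.uint8),roi,15)]
        G=np.array([grid(i,j) for i in range(3) for j in range(4)],float)
        for c,a in W:
            p=plane(n,[c],64)[0];e=G@A[:,:2].T+A[:,2];i=np.argmin(np.linalg.norm(e-p,axis=1));P.append(p);Q.append(G[i])
    P=np.array(P);Q=np.array(Q)
    q0,p0=Q.mean(0),P.mean(0);H=(Q-q0).T@(P-p0);th=np.arctan2(H[0,1]-H[1,0],H[0,0]+H[1,1])
    R=np.array([[np.cos(th),-np.sin(th)],[np.sin(th),np.cos(th)]]);o=p0-R@q0
    print(n,len(P),"keypad",o.round(1),"yaw",th.round(4),"rms",np.sqrt(((Q@R.T+o-P)**2).sum(1).mean()).round(2))
    for k in K:print(k,(R@K[k]+o).round(1))
# supply
b,g,r=[t[:,:,i].astype(int) for i in range(3)]
x0,y0,w,h=180,165,40,38
sub=lambda M:M[y0:y0+h,x0:x0+w].astype(np.uint8)
red=sub((r>90)&(g<70)&(b<70));red=cv2.morphologyEx(red,cv2.MORPH_CLOSE,np.ones((5,5)))
ys,xs=np.nonzero(red);pts=np.c_[xs+x0,ys+y0].astype(np.float32);W=plane("top",pts,64).astype(np.float32);rr=cv2.minAreaRect(W);print("paddle",rr)
ho=((r<95)&(abs(r-g)<20));ho=blobs(ho.astype(np.uint8),(172,134,38,38),1)
V=plane("top",[c for c,a in ho],50).astype(np.float32);print(len(V),"vents",cv2.minAreaRect(V))
wt=(r-0>110)&(g>95);c=[q for q in blobs(wt.astype(np.uint8),(192,173,10,9),1)];print("dot",c,[plane("top",[q[0]],70).round(1) for q in c])
E
```

```text
top red (array([318.55555556, 183.53535354]), np.int32(99)) [ 574.2 -152. ]
top blue (array([354.00980392, 199.29411765]), np.int32(102)) [ 535.1 -237.3]
top green (array([372.54736842, 215.47368421]), np.int32(95)) [ 495.2 -280.8]
top 11 keypad [ 533.6 -216. ] yaw 0.0307 rms 2.07
red [ 573.6 -151.7]
blue [ 534.2 -236.9]
green [ 493.5 -280.2]
scene red (array([218.11290323, 231.70967742]), np.int32(62)) [ 577.  -151.5]
scene blue (array([183.32911392, 243.93670886]), np.int32(79)) [ 538.5 -236.9]
scene green (array([158.10958904, 247.47945205]), np.int32(73)) [ 498.2 -280.6]
scene 3 keypad [ 537.7 -216. ] yaw 0.0399 rms 0.12
red [ 577.1 -151.4]
blue [ 538.5 -237. ]
green [ 498.2 -280.6]
paddle ((575.4796752929688, 137.82276916503906), (51.81662368774414, 33.87088394165039), 17.506208419799805)
44 vents ((655.2721557617188, 162.59158325195312), (105.3694839477539, 60.76487731933594), 16.59696388244629)
dot [(array([192., 173.]), np.int32(1)), (array([196.5, 177. ]), np.int32(6))] [array([[599.4, 153.7]]), array([[589.6, 142.7]])]
```

Emit:
arm_command(
  motion=[
    {"tx": -2, "ty": -1.3, "tz": 0, "spin": 0.05},
    {"tx": -5, "ty": -3.3, "tz": 0, "spin": 0.15},
    {"tx": -8.5, "ty": -5.6, "tz": 0.5, "spin": 0.25},
    {"tx": -12, "ty": -7.9, "tz": 1, "spin": 0.35},
    {"tx": -15.5, "ty": -10.1, "tz": 2, "spin": 0.45},
    {"tx": -19, "ty": -12.4, "tz": 3, "spin": 0.55},
    {"tx": -22.5, "ty": -14.7, "tz": 4, "spin": 0.65},
    {"tx": -26, "ty": -17, "tz": 5, "spin": 0.75},
    {"tx": -29.5, "ty": -19.3, "tz": 6, "spin": 0.834},
    {"tx": -33, "ty": -21.6, "tz": 7, "spin": 0.834},
    {"tx": -36.5, "ty": -23.9, "tz": 8, "spin": 0.834},
    {"tx": -40, "ty": -26.2, "tz": 8, "spin": 0.834},
    {"tx": -43, "ty": -28.1, "tz": 8, "spin": 0.834},
    {"tx": -45.5, "ty": -29.8, "tz": 8, "spin": 0.834},
    {"tx": -47.2, "ty": -30.9, "tz": 8, "spin": 0.834},
    {"tx": -48.0, "ty": -31.4, "tz": 8, "spin": 0.834},
    {"tx": -48.0, "ty": -31.4, "tz": 8, "spin": 0.834},
    {"tx": -48.0, "ty": -31.4, "tz": 8, "spin": 0.834},
  ],
  gripper=0,
  squeeze=10,
)

```text
clock: 1.6
tcp_pos: [598.1, 145.8, 158.7]
eef_rot: [-0.0, 0.595, 0.804, -0.0]
contact_force: [0.4, -0.4, -0.3]
gripper_width: 0.006
gripper_force: 0.0
```

```bash
python3 - <<'E'
from h import *
s=observe();print(s['clock'],s['tcp_pos'],s['eef_rot'],s['contact_force'],s['gripper_width'],s['joints'])
for n in("wrist","top"):
    m=camera_model(n);im=read_camera(n);cv2.imwrite(f"pics/{n}1.png",im[:,:,::-1])
    print(m['world_from_camera'].round(2),m['camera_matrix'][0,0],m['k1']) if n=="wrist" else 0
    if n=="wrist": np.save("w1.npy",m,allow_pickle=True)
E
```

```text
1.6 [598.09382679 145.84686873 158.68539659] [-2.53247293e-04  5.94503583e-01  8.04092903e-01 -1.69174975e-04] [ 0.38291339 -0.3762666  -0.32478819] 0.005986964233861746 [ 2.01268209e-01  3.54954860e-01  1.94240102e+00  2.00696293e-04
  8.44827115e-01 -9.63650373e-02]
[[ 9.6000e-01  2.8000e-01  8.0000e-02  5.7379e+02]
 [ 2.9000e-01 -9.1000e-01 -2.8000e-01  2.2607e+02]
 [-0.0000e+00  2.9000e-01 -9.6000e-01  3.0484e+02]
 [ 0.0000e+00  0.0000e+00  0.0000e+00  1.0000e+00]] 326.9976473383474 -0.09487023989267307
```

View pics/wrist1.png

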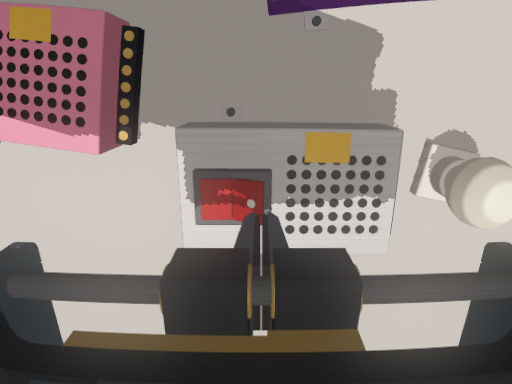

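The wrist view shows the aluminium box with the rocker paddle at columns 200–265, the fold at about 232 and the white dot at (251,203). The shut fingertip ends near (263,220). I'll compute the dot from this view.

```bash
python3 - <<'E'
from h import *
m=np.load("w1.npy",allow_pickle=True).item()
for n,uv,z in (("dot",(251,203),70.1),("near end",(200,200),62),("far end",(265,202),74),("fold",(232,202),62)):
    print(n,plane("wrist",uv,z,m).round(1))
o,D=ray("wrist",(251,203),m);o2,D2=ray("top",(196.5,177))
s=np.linalg.lstsq(np.c_[D[0],-D2[0]],o2-o,rcond=None)[0];print(o+s[0]*D[0],o2+s[1]*D2[0])
E
```

```text
dot [[590.8 144.1]]
near end [[552.2 131.9]]
far end [[600.3 149.3]]
fold [[576.8 137.7]]
[591.05488472 142.88010792  66.46695868] [590.40653927 143.09587242  66.34469065]
```

Emit:
arm_command(
  motion=[
    {"tz": 1},
    {"tz": 2.5},
    {"tz": 4},
    {"tz": 5},
    {"tz": 5.6},
    {"tz": 5.8},
    {"tz": 6.0},
    {"tz": 6.1},
    {"tz": 6.2},
    {"tz": 6.3},
    {"tz": 6.4},
    {"tz": 6.4},
  ],
)

```text
invalid input
```

Emit:
arm_command(
  motion=[
    {"tx": 0, "ty": 0, "tz": 1, "spin": 0},
    {"tx": 0, "ty": 0, "tz": 2.5, "spin": 0},
    {"tx": 0, "ty": 0, "tz": 4, "spin": 0},
    {"tx": 0, "ty": 0, "tz": 5, "spin": 0},
    {"tx": 0, "ty": 0, "tz": 5.6, "spin": 0},
    {"tx": 0, "ty": 0, "tz": 5.8, "spin": 0},
    {"tx": 0, "ty": 0, "tz": 6.0, "spin": 0},
    {"tx": 0, "ty": 0, "tz": 6.1, "spin": 0},
    {"tx": 0, "ty": 0, "tz": 6.2, "spin": 0},
    {"tx": 0, "ty": 0, "tz": 6.3, "spin": 0},
    {"tx": 0, "ty": 0, "tz": 6.4, "spin": 0},
    {"tx": 0, "ty": 0, "tz": 6.4, "spin": 0},
  ],
)

```text
clock: 2.7
tcp_pos: [599.3, 145.7, 95.5]
eef_rot: [0.001, 0.594, 0.804, 0.001]
contact_force: [2.2, 1.0, 4.6]
gripper_width: 0.004
gripper_force: 1.7
```

Emit:
arm_command(
  motion=[
    {"tx": 0, "ty": 0, "tz": 0.1, "spin": 0},
    {"tx": 0, "ty": 0, "tz": 0.2, "spin": 0},
    {"tx": 0, "ty": 0, "tz": 0.3, "spin": 0},
    {"tx": 0, "ty": 0, "tz": 0.35, "spin": 0},
    {"tx": 0, "ty": 0, "tz": 0.35, "spin": 0},
  ],
)

```text
clock: 3.12
tcp_pos: [599.4, 145.7, 91.8]
eef_rot: [0.001, 0.594, 0.804, 0.001]
contact_force: [4.9, 0.8, 4.7]
gripper_width: -0.002
gripper_force: 3.2
```

Emit:
arm_command(
  motion=[
    {"tx": 0, "ty": 0, "tz": 0.1, "spin": 0},
    {"tx": 0, "ty": 0, "tz": 0.2, "spin": 0},
    {"tx": 0, "ty": 0, "tz": 0.2, "spin": 0},
  ],
)

```text
clock: 3.37
tcp_pos: [599.5, 145.7, 89.9]
eef_rot: [0.001, 0.594, 0.804, 0.001]
contact_force: [3.5, 1.3, 6.9]
gripper_width: 0.007
gripper_force: 3.1
```

Now I'll lift straight up and look.

Emit:
arm_command(
  motion=[
    {"tx": 0, "ty": 0, "tz": -0.5, "spin": 0},
    {"tx": 0, "ty": 0, "tz": -2, "spin": 0},
    {"tx": 0, "ty": 0, "tz": -4, "spin": 0},
    {"tx": 0, "ty": 0, "tz": -6, "spin": 0},
    {"tx": 0, "ty": 0, "tz": -6.95, "spin": 0},
    {"tx": 0, "ty": 0, "tz": -6.95, "spin": 0},
    {"tx": 0, "ty": 0, "tz": -6.95, "spin": 0},
  ],
)

```text
clock: 3.95
tcp_pos: [598.4, 145.5, 159.2]
eef_rot: [0.0, 0.594, 0.804, 0.0]
contact_force: [0.2, 0.1, 0.2]
gripper_width: 0.006
gripper_force: 0.0
```

```bash
python3 - <<'E'
from h import *
s=observe();print(s['clock'],s['tcp_pos'],s['contact_force'])
im=read_camera("wrist")[:,:,::-1];im2=read_camera("scene")[:,:,::-1]
o=np.zeros((600,800,3),np.uint8);o[:280,:440]=cv2.resize(im[150:220,170:280],None,fx=4,fy=4,interpolation=2);o[300:580,:]=cv2.resize(im2[165:221,185:345],None,fx=5,fy=5,interpolation=2)
cv2.imwrite("pics/chk2.png",o)
E
```

```text
3.95 [598.36995021 145.4525665  159.17406886] [0.24155692 0.08125611 0.22238582]
```

View pics/chk2.png

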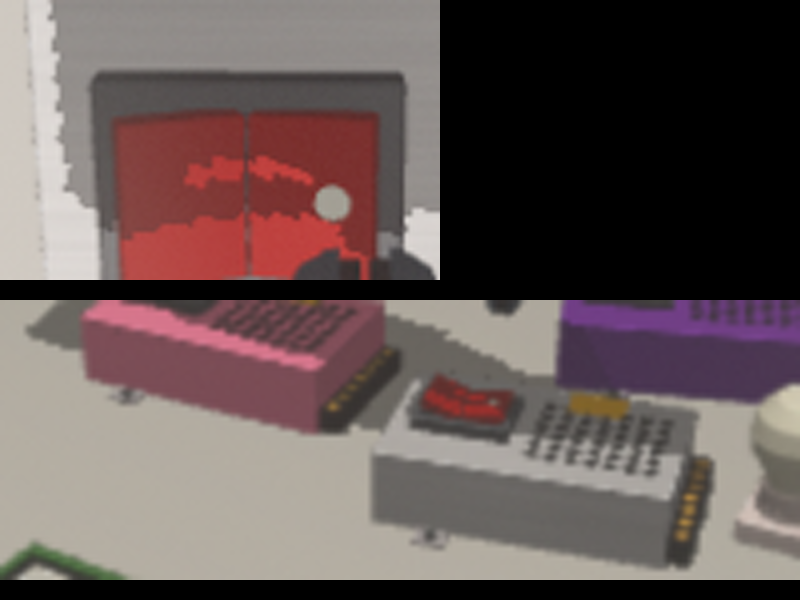

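The near half is now raised and the dot lies low, so the supply is on. Moving to above the red key.

Emit:
arm_command(
  motion=[
    {"tx": -1.5, "ty": -0.6, "tz": 0, "spin": 0.02},
    {"tx": -4, "ty": -1.6, "tz": 0, "spin": 0.06},
    {"tx": -7, "ty": -2.8, "tz": 0, "spin": 0.1},
    {"tx": -10.5, "ty": -4.1, "tz": 0, "spin": 0.15},
    {"tx": -14, "ty": -5.5, "tz": 0, "spin": 0.2},
    {"tx": -17.5, "ty": -6.9, "tz": 0, "spin": 0.26},
    {"tx": -21, "ty": -8.3, "tz": 0, "spin": 0.26},
    {"tx": -24, "ty": -9.5, "tz": 0, "spin": 0.26},
    {"tx": -26.5, "ty": -10.4, "tz": 0, "spin": 0.26},
    {"tx": -27.7, "ty": -10.9, "tz": 0, "spin": 0.26},
    {"tx": -27.7, "ty": -10.9, "tz": 0, "spin": 0.26},
    {"tx": -27.7, "ty": -10.9, "tz": 0, "spin": 0.26},
  ],
)

```text
clock: 5.05
tcp_pos: [575.2, -151.1, 158.1]
eef_rot: [-0.001, 0.694, 0.72, -0.0]
contact_force: [-0.8, 0.8, -0.6]
gripper_width: 0.009
gripper_force: 0.0
```

```bash
python3 - <<'E'
from h import *
s=observe();print(s['clock'],s['tcp_pos'],s['eef_rot'],s['contact_force'])
m=camera_model("wrist");im=read_camera("wrist")[:,:,::-1];cv2.imwrite("pics/wrist3.png",im)
np.save("w3.npy",m,allow_pickle=True)
b,g,r=[im[:,:,i].astype(int) for i in range(3)]
for n,M in(("red",(r>110)&(g<60)&(b<60)),("blue",(b>90)&(r<80)&(g<100)),("green",(g>110)&(r<80)&(b<90))):
    k,l,st,c=cv2.connectedComponentsWithStats(M.astype(np.uint8))
    for i in range(1,k):
        if st[i,4]>80: print(n,st[i],c[i].round(1),plane("wrist",c[i],64,m).round(1))
E
```

```text
5.05 [ 575.17971208 -151.11437214  158.08487756] [-6.87679386e-04  6.93948999e-01  7.20023779e-01 -2.66776314e-04] [-0.84673991  0.82690903 -0.5857561 ]
red [244 182  34  32 807] [260.7 194. ] [[ 574.7 -145.3]]
```

View pics/wrist3.png

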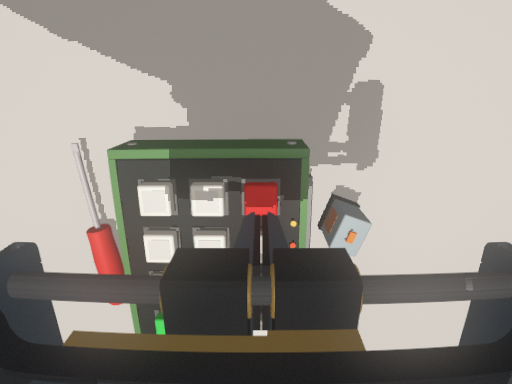

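The red cap is at pixel (261,198), centred under the fingertip, with white caps at (209,199) and (156,199). The measured position agrees, so I press gently.

Emit:
arm_command(
  motion=[
    {"tx": 0, "ty": 0, "tz": 1, "spin": 0},
    {"tx": 0, "ty": 0, "tz": 3, "spin": 0},
    {"tx": 0, "ty": 0, "tz": 5, "spin": 0},
    {"tx": 0, "ty": 0, "tz": 6, "spin": 0},
    {"tx": 0, "ty": 0, "tz": 6.5, "spin": 0},
    {"tx": 0, "ty": 0, "tz": 6.8, "spin": 0},
    {"tx": 0, "ty": 0, "tz": 7.0, "spin": 0},
    {"tx": 0, "ty": 0, "tz": 7.1, "spin": 0},
    {"tx": 0, "ty": 0, "tz": 7.2, "spin": 0},
    {"tx": 0, "ty": 0, "tz": 7.2, "spin": 0},
  ],
)

```text
clock: 5.93
tcp_pos: [576.1, -151.3, 87.5]
eef_rot: [0.0, 0.694, 0.72, 0.0]
contact_force: [0.4, 2.9, 2.3]
gripper_width: 0.007
gripper_force: 1.5
```

Emit:
arm_command(
  motion=[
    {"tx": 0, "ty": 0, "tz": 0.1, "spin": 0},
    {"tx": 0, "ty": 0, "tz": 0.2, "spin": 0},
    {"tx": 0, "ty": 0, "tz": 0.3, "spin": 0},
    {"tx": 0, "ty": 0, "tz": 0.3, "spin": 0},
  ],
)

```text
clock: 6.27
tcp_pos: [576.1, -151.3, 84.3]
eef_rot: [0.0, 0.694, 0.72, 0.0]
contact_force: [0.2, 2.9, 7.5]
gripper_width: -0.0
gripper_force: 3.6
```

Emit:
arm_command(
  motion=[
    {"tx": 0, "ty": 0, "tz": -0.5, "spin": 0},
    {"tx": 0, "ty": 0, "tz": -1.5, "spin": 0},
    {"tx": 0, "ty": 0, "tz": -3, "spin": 0},
    {"tx": 0, "ty": 0, "tz": -4, "spin": 0},
    {"tx": 0, "ty": 0, "tz": -4.5, "spin": 0},
    {"tx": -1.5, "ty": -0.8, "tz": -4.5, "spin": 0},
    {"tx": -3.5, "ty": -1.8, "tz": -4.5, "spin": 0},
    {"tx": -5.5, "ty": -2.8, "tz": -4.5, "spin": 0},
    {"tx": -7.5, "ty": -3.8, "tz": -4.5, "spin": 0},
    {"tx": -8.4, "ty": -4.2, "tz": -4.5, "spin": 0},
    {"tx": -8.4, "ty": -4.2, "tz": -4.5, "spin": 0},
    {"tx": -8.4, "ty": -4.2, "tz": -4.5, "spin": 0},
  ],
)

```text
clock: 7.27
tcp_pos: [536.9, -236.8, 129.0]
eef_rot: [0.0, 0.694, 0.72, 0.0]
contact_force: [0.8, -0.3, -0.0]
gripper_width: 0.006
gripper_force: 0.0
```

```bash
python3 - <<'E'
from h import *
s=observe();print(s['clock'],s['tcp_pos'],s['contact_force'])
m=camera_model("wrist");im=read_camera("wrist")[:,:,::-1];cv2.imwrite("pics/wrist4.png",im)
t=read_camera("top")[:,:,::-1];S=read_camera("scene")[:,:,::-1]
for n,i in(("scene",S),("wrist",im),("top",t)):
  b,g,r=[i[:,:,k].astype(int) for k in range(3)]
  for c,M in(("red",(r>110)&(g<70)&(b<70)),("blue",(b>100)&(r<80)&(g<100)),("green",(g>110)&(r<80)&(b<90))):
    k,l,st,ce=cv2.connectedComponentsWithStats(M.astype(np.uint8))
    for j in range(1,k):
        p=plane(n,ce[j],64,m if n=="wrist" else None)[0]
        if st[j,4]>30 and 470<p[0]<600 and -300<p[1]<-130: print(n,c,st[j],p.round(1))
E
```

```text
7.2667 [ 536.89839221 -236.83522898  128.9952227 ] [ 0.76352104 -0.30390387 -0.03035739]
scene red [213 229  12   7  51] [ 578.3 -151.3]
scene blue [177 241  13   9  73] [ 539.9 -240.1]
scene green [152 243  14  10  91] [ 498.5 -280.9]
wrist red [ 304   68   44   42 1757] [ 574.  -150.8]
wrist blue [241 193  38  39 848] [ 535.6 -229.1]
top red [314 180  10   9  82] [ 573.1 -151.2]
```

Emit:
arm_command(
  motion=[
    {"tx": 0, "ty": 0, "tz": 1, "spin": 0},
    {"tx": 0, "ty": 0, "tz": 2.5, "spin": 0},
    {"tx": 0, "ty": 0, "tz": 3.3, "spin": 0},
    {"tx": 0, "ty": 0, "tz": 3.7, "spin": 0},
    {"tx": 0, "ty": 0, "tz": 3.9, "spin": 0},
    {"tx": 0, "ty": 0, "tz": 4.0, "spin": 0},
    {"tx": 0, "ty": 0, "tz": 4.1, "spin": 0},
    {"tx": 0, "ty": 0, "tz": 4.2, "spin": 0},
    {"tx": 0, "ty": 0, "tz": 4.3, "spin": 0},
    {"tx": 0, "ty": 0, "tz": 4.4, "spin": 0},
    {"tx": 0, "ty": 0, "tz": 4.5, "spin": 0},
    {"tx": 0, "ty": 0, "tz": 4.5, "spin": 0},
    {"tx": 0, "ty": 0, "tz": 4.5, "spin": 0},
  ],
)

```text
clock: 8.5
tcp_pos: [537.1, -236.8, 84.3]
eef_rot: [0.0, 0.694, 0.72, 0.0]
contact_force: [-1.0, 2.9, 6.8]
gripper_width: 0.006
gripper_force: 3.5
```

Emit:
arm_command(
  motion=[
    {"tx": 0, "ty": 0, "tz": -0.5, "spin": 0},
    {"tx": 0, "ty": 0, "tz": -1.5, "spin": 0},
    {"tx": 0, "ty": 0, "tz": -3, "spin": 0},
    {"tx": 0, "ty": 0, "tz": -4, "spin": 0},
    {"tx": 0, "ty": 0, "tz": -4.5, "spin": 0},
    {"tx": -1, "ty": -1, "tz": -4.5, "spin": 0},
    {"tx": -2.5, "ty": -2.5, "tz": -4.5, "spin": 0},
    {"tx": -3.7, "ty": -3.7, "tz": -4.5, "spin": 0},
    {"tx": -4.2, "ty": -4.2, "tz": -4.5, "spin": 0},
    {"tx": -4.2, "ty": -4.2, "tz": -4.5, "spin": 0},
    {"tx": -4.2, "ty": -4.2, "tz": -4.5, "spin": 0},
  ],
)

```text
clock: 9.42
tcp_pos: [496.3, -280.6, 128.8]
eef_rot: [-0.0, 0.694, 0.72, 0.0]
contact_force: [0.1, 0.6, 0.0]
gripper_width: 0.007
gripper_force: 0.0
```

Emit:
arm_command(
  motion=[
    {"tx": 0, "ty": 0, "tz": 1, "spin": 0},
    {"tx": 0, "ty": 0, "tz": 2.5, "spin": 0},
    {"tx": 0, "ty": 0, "tz": 3.3, "spin": 0},
    {"tx": 0, "ty": 0, "tz": 3.7, "spin": 0},
    {"tx": 0, "ty": 0, "tz": 3.9, "spin": 0},
    {"tx": 0, "ty": 0, "tz": 4.0, "spin": 0},
    {"tx": 0, "ty": 0, "tz": 4.1, "spin": 0},
    {"tx": 0, "ty": 0, "tz": 4.2, "spin": 0},
    {"tx": 0, "ty": 0, "tz": 4.3, "spin": 0},
    {"tx": 0, "ty": 0, "tz": 4.4, "spin": 0},
    {"tx": 0, "ty": 0, "tz": 4.5, "spin": 0},
    {"tx": 0, "ty": 0, "tz": 4.5, "spin": 0},
    {"tx": 0, "ty": 0, "tz": 4.5, "spin": 0},
  ],
)

```text
clock: 10.5
tcp_pos: [496.8, -280.4, 84.3]
eef_rot: [0.0, 0.694, 0.72, 0.0]
contact_force: [-0.9, 4.3, 7.0]
gripper_width: 0.006
gripper_force: 3.5
```

Emit:
arm_command(
  motion=[
    {"tx": 0, "ty": 0, "tz": -0.5, "spin": 0},
    {"tx": 0, "ty": 0, "tz": -1.5, "spin": 0},
    {"tx": 0, "ty": 0, "tz": -3, "spin": 0},
    {"tx": 0, "ty": 0, "tz": -5, "spin": 0},
    {"tx": 0, "ty": 0, "tz": -7, "spin": 0},
    {"tx": 0, "ty": 0, "tz": -9, "spin": 0},
    {"tx": 0, "ty": 0, "tz": -11, "spin": 0},
    {"tx": 0, "ty": 0, "tz": -12, "spin": 0},
    {"tx": 0, "ty": 0, "tz": -12, "spin": 0},
    {"tx": 0, "ty": 0, "tz": -12, "spin": 0},
  ],
)

```text
clock: 11.33
tcp_pos: [496.5, -280.4, 204.1]
eef_rot: [0.0, 0.694, 0.72, 0.0]
contact_force: [-0.7, 0.5, 0.5]
gripper_width: 0.0
gripper_force: 0.0
```

```bash
python3 - <<'E'
from h import *
im=read_camera("scene")[:,:,::-1]
cv2.imwrite("pics/fin.png",cv2.resize(im[130:300,110:380],None,fx=2.9,fy=2.9,interpolation=2))
E
```

```text
(no output)
```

View pics/fin.png

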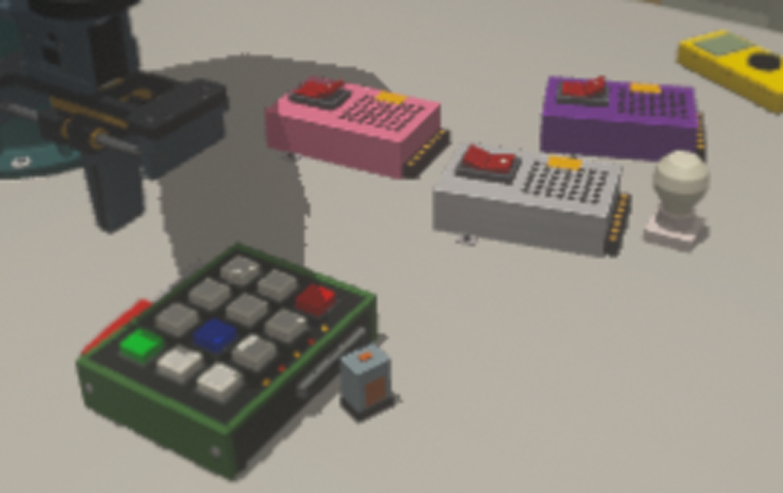

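The final view shows all keys up, the grey supply's rocker on at (488,160), and the relay (367,382) and lamp (680,200) in place. The gripper is clear of everything.

```bash
python3 -c "
from station import *
print(sign_off())"
```

```text
the job is handed in; nothing more can be done
None
```

I switched the supply on, then pressed red, blue and green in that order at about 7–8 N each, and handed the job in at about 11 s of the 48 s limit; the hand-in returned no verdict, but the last camera view showed the supply on and every key up.

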